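# Rock a graphite pad into its sprung bench holder

## Robot

A 6-joint arm with a two-finger parallel gripper is mounted at the origin on the work surface. World frame = base frame: x ahead of the robot, y to its left, z up, the work surface at z = 0. Lengths are in mm, angles in rad, forces in N, time in s.
With the tool pointing down it reaches from about 300 to 775 mm from the base axis. Payload 14.6 kg.
Tool frame: the origin (TCP) lies between the finger pads; the fingertips stand 11 mm ahead of it and the grasp point (between the pads) lies 8 mm behind it; z points along the fingers, y is the line along which they close (so a half turn about z gives the same grasp; the last joint's range is limited). The gripper opens to 94 mm and grips with 3 to 60 N. Pads are 16 mm wide; open, the fingers measure 119 mm over their backs; the gripper's body (75 mm by 177 mm) begins 78 mm behind the grasp point.
Start: joints at [-1.196, 0.3, 1.521, -0, 1.321, -0.067], TCP at [235.154, -497.184, 216.446] pointing down, gripper open.
Joint ranges: [-3.03, 3.03], [-0.79, 2.21], [0.23, 2.52], [-1.04, 4.18], [0, 3.07], [-2.55, 2.55]. Speed limits (rad/s): [2.22, 2.22, 2.57, 3.14, 3.14, 3.14].

## Interface

Orientations are given as [roll, pitch, yaw] about the fixed x, y, z axes, in that order (R = Rz(yaw) Ry(pitch) Rx(roll)).
In Python, from cell import manip gives the robot as it stands. The module is installed in compiled form; this text tells all that it offers.
- The arm moves only by the tool arm_command, never from a script. Its argument "rows" is one flat list of numbers, 5 for each row, row after row: the shift along the world's x, y, z in mm, then the turn about the world's z in degrees, then the finger opening in mm, from 0 to 94. In form: [dx, dy, dz, twist, jaw, dx, dy, dz, twist, jaw, ...]. A call has 1 to 5 rows; each row shifts and turns the commanded pose from where the row before left it; what a row does not reach is not made up. A row lasts 1/8 s, in which the tool goes at most 62.5 mm and 10.7 degrees, less where a joint would pass 70% of its speed; a pose out of reach is approached as far as the arm can. A call is refused whole if a number of a shift passes 62.5 or a number of a turn 10.7, either way. A call with a gripper value outside its range is refused whole. The fingers move at their own pace and stop on an object; "newtons" is the grip in N (left out, the last holds). Time passes only in rows, so rows that do not move let the fingers close. It gives the time, the measured TCP pose, the force and the opening at its end, in the units of the state.
- manip.read_state(): the state, without advancing time (a new reading comes with each control period).
- manip.camera(name): name is "scene" or "top"; returns a dict with "image" (384x512x3 uint8, blue, green, red), "z_map" (384x512 float32, mm along the optical axis (not along the pixel's ray), 0 where there is no reading), "fx", "fy", "cx", "cy" (pixels), "D" ([k1, k2, p1, p2, k3] as OpenCV has them; the pictures are not rectified), "pose" (4x4, takes a point from camera to world coordinates). Camera axes: x right, y down, z forward; pixel columns grow to the right and rows downward; lengths in mm; the calibration is good to about 2 mm. A picture is of the moment at which its call begins.
- manip.sign_off(): hands the job in, once; it reports no verdict.
The state is a dict: "clock": time; "joints": joint angles; "qd": joint speeds; "effort": joint torques, N m; "eef_pos": TCP position; "eef_rot": TCP orientation; "wrist_force": force on the tool from outside, world axes, zero at the start; "moment": the same for the moment, N m; "finger_gap": finger opening in mm.
Only numpy, scipy, OpenCV 4.12 (cv2) and the standard library are available. Lean on these libraries where they do the work, as an engineer would, in place of code of your own. Each camera call takes 0.05 s, during which the arm holds its last target. There are 200 camera calls.

## Task

Fit the loose large graphite pad into the bench holder: put one end in low against the sprung jaw, push the jaw back with it, then rock the other end down behind the fixed stop until the pad lies flat on the pocket floor, and let go. Graphite chips, so work gently by feel and never force the pad against the holder; leave the other things on the bench where they are.

Things in the scene. Friction and masses are not known exactly. Their poses are not given: they have to be found in the camera images.
- pad_center (a point): Centre (half-way up) of the loose pad: a plain dark-grey graphite slab 100 x 60 x 22 mm (its x, y, z axes), 190 to 300 g, lying flat on the bench, z up. Both ends are alike, so it fits either way round. The smaller square block of the same graphite is not it.
- pad: The same graphite pad; the origin is the centre of its underside, 11 mm below the centre point.
- holder: Fixed bench holder: foot 236 x 120 x 10 mm (x, y, z), dark green, bolted to the bench. Origin on the bench under seat; x axis along the pocket from the sprung jaw (-x end) to the fixed end stop (+x end), z up. The pocket with jaw, stop and cheeks is a casting clamped on the foot through crossed slots: it sits square but up to 5 mm in x and 7 mm in y off its nominal place. Feel for it or look.
- seat (a point): Nominal middle of the flat, level pocket floor, 30 mm above the bench; axes as the holder; real middle up to 5 mm (x), 7 mm (y) off, height exact. A seated pad stands 12 mm proud. Over |x| < 32 mm the sides are open to 15 mm below the floor: room for fingers that hold the pad by its 60 mm width at its middle. At x = -72 to -118 mm: spring block and barrels, up to 41 mm above the bench.
- end_stop (a point): Nominal middle of the fixed end stop's inner face at its top edge (it is off its nominal place just as the pocket is): 50 mm from the seat's middle along holder +x, 10 mm above the pocket floor. The stop is a square-edged steel bar, 12 mm thick.
- cheek (a point): Nominal place of one of four steel corner cheeks that guide the pad's long sides (off with the pocket): top edge of its inner face, 47 mm in x and 30.75 mm in y from the seat's middle, 10 mm above the floor. The others mirror it: pocket 61.5 mm wide, cheeks from |x| = 32 to 62 mm, 8 mm thick, square-edged, no lead-in.
- jaw (a joint): Sprung jaw: a square-edged steel bar across the pocket's -x end, 10 mm high above the floor. Value in m: 0 at rest, its face then 46 mm from the seat's real middle (free opening 96 mm, 4 mm shorter than the pad); grows as the jaw is pushed back to holder -x, at most 0.009. It pushes with 2.4 N at rest and 0.4 N more per mm (4 N with the pad seated, value 0.004).
- small_block: Bystander: small graphite block 50 x 50 x 22 mm on the bench; origin at the centre of its underside.
- paddle: Bystander: graphite paddle lying on the bench, 260 mm long with a wooden handle, 24 mm thick at most; origin on its axis at bench level, blade along its +x, handle along -x.
- beaker: Bystander: small open glass beaker, 60 mm across, 70 mm high; origin at the centre of its underside.
Mind the look-alikes: they are no part of the job. What is shaped like the pad but orange or yellow is not meant.

How it is judged:
By the outcome, as a careful person would: the job done as asked, in the order asked, and still so for the second after the job is handed in, with the robot touching nothing.
It also fails if it takes over 72 s, if anything falls off the work surface, if the arm or the gripper's body presses on something with over 40 N, if the wrist force passes 120 N, or if a joint passes its speed limit or range.

## Working session

There is one attempt and no reset: what is moved stays moved. The work goes in short steps, Python scripts to look and compute and a tool call to move; the robot and the scene stay as the last step left them, time stands still between calls to the robot, and variables do not carry over. Pictures are saved under pics/ and viewed, on a budget of 10 in all, crops included, one or two more only if the job needs it, and the job is handed in when it is done.

Besides the shell and the picture viewer there is one more tool, called as a command line: name --argument value ..., lists and objects as JSON in quotes. arm_command: Moves the arm, as the interface text tells. Its arguments: {"type":"object","properties":{"rows":{"type":"array","items":{"type":"number"}},"newtons":{"type":"number"}},"required":["rows"]}

```bash
mkdir -p pics
cat > h.py <<'E'
import numpy as np, cv2
from cell import manip
def cam(n):
    c=manip.camera(n); c['K']=np.array([[c['fx'],0,c['cx']],[0,c['fy'],c['cy']],[0,0,1.]]); c['D']=np.array(c['D'],float); c['pose']=np.array(c['pose']); return c
def plane(c,px,z):
    u=cv2.undistortPoints(np.array(px,float).reshape(-1,1,2),c['K'],c['D'])[:,0]
    r=np.c_[u,np.ones(len(u))]@c['pose'][:3,:3].T; o=c['pose'][:3,3]
    return o+r*((z-o[2])/r[:,2])[:,None]
def cloud(c):
    h,w=c['z_map'].shape; vv,uu=np.mgrid[:h,:w]
    u=cv2.undistortPoints(np.c_[uu.ravel(),vv.ravel()].astype(float).reshape(-1,1,2),c['K'],c['D'])[:,0]
    P=np.c_[u,np.ones(len(u))]*c['z_map'].reshape(-1,1)
    W=P@c['pose'][:3,:3].T+c['pose'][:3,3]; W[c['z_map'].ravel()==0]=np.nan
    return W.reshape(h,w,3)
E
python3 - <<'E'
from h import *
import pickle
for n in('top','scene'):
    c=cam(n); cv2.imwrite(f'pics/{n}0.png',c['image']); pickle.dump(c,open(n+'.pkl','wb')); print(n,c['pose'].round(3).tolist(),c['fx'])
s=manip.read_state();print(s)
E
```

```text
top [[0.021, -0.98, 0.196, 347.084], [-1.0, -0.018, 0.017, 17.491], [-0.014, -0.197, -0.98, 1099.93], [0.0, 0.0, 0.0, 1.0]] 437.2641153513443
scene [[0.533, 0.594, -0.603, 1063.156], [0.846, -0.379, 0.375, -285.661], [-0.006, -0.71, -0.704, 634.763], [0.0, 0.0, 0.0, 1.0]] 350.06656365182886
{'clock': 0.1, 'joints': array([-1.19563379e+00,  3.00420353e-01,  1.52148452e+00,  2.84062029e-05,
        1.32067203e+00, -6.66018229e-02]), 'qd': array([-0.00090443, -0.00025815, -0.00015209, -0.00147022, -0.00073117,
       -0.00021387]), 'effort': array([ 2.58286382e-03, -5.32644331e+01, -3.53281045e+01,  7.10105198e-02,
        2.34826683e-02, -8.96030429e-05]), 'eef_pos': array([ 235.07270942, -497.0087133 ,  215.95499904]), 'eef_rot': array([-3.14061241e+00, -9.29589207e-05,  4.41757270e-01]), 'wrist_force': array([-0.59888677,  0.64041454,  0.18813236]), 'moment': array([-0.03929076,  0.00370805,  0.0105433 ]), 'finger_gap': 93.96912462988158}
```

View pics/top0.png

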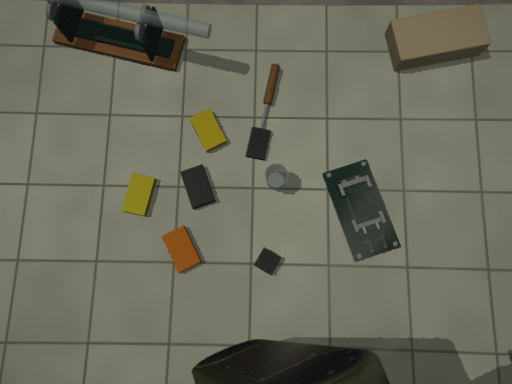

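View pics/scene0.png

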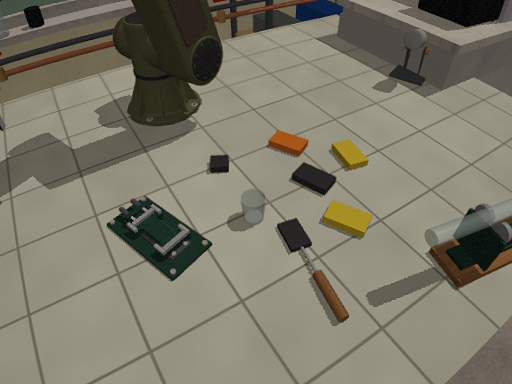

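The pad could be confused with any of these in the top view:
- dark slab at (198,187)
- small square block at (267,261)
- paddle blade at (259,143)
- orange slab at (182,249)
- yellow slabs at (208,131) and (139,194)

I choose the dark 100x60 slab at (198,187). The holder is at (361,210), with its sprung-jaw barrels at the lower end (375,240) and its fixed stop at the upper end (355,180).

Run:
```python
from h import *
import pickle
for n,seed,hs in(('top',(198,187),(361,210)),('scene',(314,178),(159,236))):
    c=pickle.load(open(n+'.pkl','rb')); im=c['image']; W=cloud(c); hsv=cv2.cvtColor(im,cv2.COLOR_BGR2HSV)
    # pad: dark pixels
    m=((hsv[...,2]<75)).astype(np.uint8)
    k,l,st,ce=cv2.connectedComponentsWithStats(m); i=l[seed[1],seed[0]]; print(n,'pad area',st[i])
    mm=l==i
    top=mm&(abs(W[...,2]-22)<6)
    p=np.argwhere(top)[:,::-1]; P=plane(c,p,22.)
    r=cv2.minAreaRect(P[:,:2].astype(np.float32)); print(' pad rect',r,'z',np.nanmedian(W[top][:,2]),'meanc',P.mean(0).round(1))
    # foot: green dark, component
    z=W[...,2]
    g=((hsv[...,0]>60)&(hsv[...,0]<100)&(hsv[...,1]>90)&(hsv[...,2]<90)).astype(np.uint8)
    d=np.zeros_like(g); x,y=hs; d[y-75:y+75,x-75:x+75]=1
    g=g*d
    p=np.argwhere(g&(abs(z-10)<6))[:,::-1]; P=plane(c,p,10.)
    r=cv2.minAreaRect(P[:,:2].astype(np.float32)); print(' foot rect',r,len(p))
    # steel casting tops z ~40
    q=np.argwhere((d>0)&(abs(z-40)<4)&(hsv[...,1]<90))[:,::-1]; Q=plane(c,q,40.); r2=cv2.minAreaRect(Q[:,:2].astype(np.float32)); print(' cast rect',r2,len(q))
t=pickle.load(open('top.pkl','rb'))['image']
a=cv2.resize(t[150:275,305:420],None,fx=5,fy=5,interpolation=cv2.INTER_CUBIC)[:600,:400]
a=cv2.resize(t[150:270,315:410],(475,600),interpolation=cv2.INTER_CUBIC); b=cv2.resize(t[150:225,165:230],(325,375),interpolation=cv2.INTER_CUBIC)
o=np.zeros((600,800,3),np.uint8); o[:,:475]=a; o[:375,475:]=b; cv2.imwrite('pics/crop.png',cv2.convertScaleAbs(o,alpha=1.5))
```

```text
top pad area [180 165  37  44 995]
 pad rect ((575.5216674804688, 190.039794921875), (100.14368438720703, 59.27867126464844), 20.90508270263672) z 22.43400561838064 meanc [575.2 190.1  22. ]
 foot rect ((606.0748901367188, -163.45663452148438), (63.192665100097656, 123.04722595214844), 58.56205368041992) 264
 cast rect ((510.8556213378906, -226.2496795654297), (179.13751220703125, 80.09587860107422), 19.342662811279297) 671
scene pad area [291 163  45  32 827]
 pad rect ((581.3180541992188, 188.6148681640625), (99.33378601074219, 64.01055908203125), 20.81446075439453) z 22.72180677605786 meanc [582.1 187.8  22. ]
 foot rect ((531.0119018554688, -222.1676788330078), (235.22845458984375, 117.50855255126953), 19.313121795654297) 1874
 cast rect ((513.9854736328125, -227.46470642089844), (182.1869659423828, 79.91249084472656), 19.76653289794922) 579
```

View pics/crop.png

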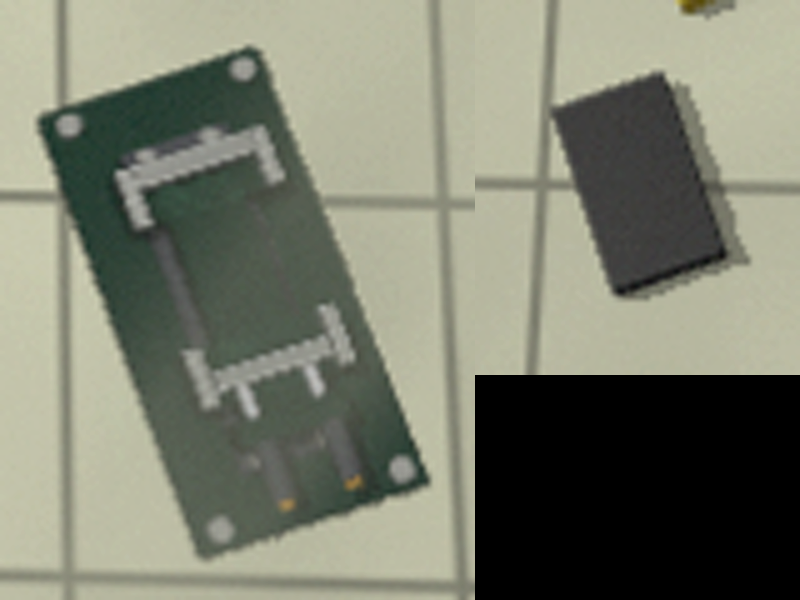

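The pad choice holds: the crop shows a plain slab at top-view (198,187), and its measured rectangle is 100x59 mm with its top at 22 mm. The holder's stop end points to world +x and its yaw is about 19.4°. I'll probe the pocket by feel with closed fingers before picking up the pad.

arm_command --rows '[33,29,-10,-1.2,20,33,29,-10,-1.2,10,33,29,-10,-1.2,0,33,29,-10,-1.2,0,33,29,-10,-1.1,0]' --newtons 12

```text
clock: 0.72
eef_pos: [401.0, -351.0, 165.9]
eef_rot: [-3.141, 0.0, 0.338]
wrist_force: [-0.4, -1.0, -0.5]
finger_gap: 47.2
```

arm_command --rows '[33,29,-10,0,0,33,29,-10,0,0,33,29,-10,0,0,33,29,-10,0,0,31,27,-10,0,0]'

```text
clock: 1.35
eef_pos: [564.0, -208.0, 115.8]
eef_rot: [-3.141, 0.0, 0.339]
wrist_force: [0.2, -0.5, 0.7]
finger_gap: 0.4
```

Run:
```python
from h import *
import pickle
s=manip.read_state();print(s['clock'],s['eef_pos'].round(1),np.degrees(s['eef_rot']).round(2),s['wrist_force'].round(2),s['finger_gap'],s['joints'].round(2))
R=np.array([[.943,.333],[-.333,.943]])
for n,hs in(('top',(361,210)),('scene',(159,236))):
    c=pickle.load(open(n+'.pkl','rb')); W=cloud(c); z=W[...,2]; hsv=cv2.cvtColor(c['image'],cv2.COLOR_BGR2HSV)
    d=np.zeros(z.shape,bool); x,y=hs; d[y-75:y+75,x-75:x+75]=1
    f=d&(abs(z-10)<4.5)&(hsv[...,2]<110); f=cv2.morphologyEx(f.astype(np.uint8),cv2.MORPH_OPEN,np.ones((2,2)))>0
    P=plane(c,np.argwhere(f)[:,::-1],10.); r=cv2.minAreaRect(P[:,:2].astype(np.float32)); print(n,'foot',r,(R@np.array(r[0])).round(1))
    q=np.argwhere(d&(abs(z-40)<6)&(hsv[...,2]>110)&(hsv[...,1]<70))[:,::-1]; Q=plane(c,q,40.)[:,:2]@R.T
    print(' holder-frame y ext',np.percentile(Q[:,1],[1,99]).round(1)); 
    h,e=np.histogram(Q[:,0],np.arange(300,520,4)); print([(int(b),int(a)) for a,b in zip(h,e) if a])
```

```text
1.35 [ 564.  -208.   115.8] [-1.7998e+02  2.0000e-02  1.9430e+01] [ 0.21 -0.5   0.74] 0.36800518746720545 [-0.41  0.51  1.47  0.    1.16  0.82]
top foot ((523.0172729492188, -223.10519409179688), (236.64077758789062, 121.779052734375), 19.24818992614746) [ 418.9 -384.6]
 holder-frame y ext [-413.5 -347.6]
[(360, 2), (364, 4), (368, 4), (372, 5), (376, 2), (392, 1), (464, 1), (472, 1), (476, 1), (480, 1)]
scene foot ((500.27618408203125, -124.30699157714844), (236.29690551757812, 325.68682861328125), 19.570287704467773) [ 430.4 -283.8]
 holder-frame y ext [-422.8 -347.1]
[(316, 1), (320, 1), (364, 3), (368, 8), (372, 11), (376, 12), (380, 39), (384, 41), (388, 15), (392, 8), (396, 9), (400, 6), (468, 11), (472, 10), (476, 9), (480, 9), (484, 31), (488, 54), (492, 55), (496, 8)]
```

arm_command --rows '[1,-0.3,-25,0,0,0,0,-25,0,0,0,0,-10,0,0,0,0,-5,0,0,0,0,-5,0,0]'

```text
clock: 1.98
eef_pos: [564.5, -209.8, 47.0]
eef_rot: [3.141, -0.001, 0.339]
wrist_force: [-0.2, -0.5, 0.9]
finger_gap: 0.6
```

arm_command --rows '[-3.3,9.4,0,0,0,-1,2.8,0,0,0,-0.33,0.94,0,0,0,0,0,0,0,0,0,0,0,0,0]'

```text
clock: 2.6
eef_pos: [559.6, -196.5, 46.5]
eef_rot: [3.141, -0.0, 0.339]
wrist_force: [0.8, -0.0, 0.6]
finger_gap: 0.6
```

arm_command --rows '[-0.33,0.94,0,0,0,-0.33,0.94,0,0,0,0,0,0,0,0]'

```text
clock: 2.98
eef_pos: [558.8, -194.4, 46.4]
eef_rot: [-3.142, 0.0, 0.339]
wrist_force: [-0.4, 0.3, -0.2]
finger_gap: 0.3
```

arm_command --rows '[-0.33,0.94,0,0,0,-0.17,0.47,0,0,0,0,0,0,0,0]'

```text
clock: 3.35
eef_pos: [558.4, -193.0, 46.5]
eef_rot: [3.142, -0.0, 0.339]
wrist_force: [-0.1, -0.4, 0.6]
finger_gap: 0.9
```

arm_command --rows '[-0.33,0.94,0,0,0,-0.17,0.47,0,0,0,0,0,0,0,0]'

```text
clock: 3.72
eef_pos: [557.9, -191.6, 46.5]
eef_rot: [3.142, -0.0, 0.339]
wrist_force: [-0.2, 0.4, -0.1]
finger_gap: 0.3
```

arm_command --rows '[-0.33,0.94,0,0,0,-0.33,0.94,0,0,0,0,0,0,0,0]'

```text
clock: 4.1
eef_pos: [557.2, -189.7, 46.4]
eef_rot: [-3.142, 0.0, 0.339]
wrist_force: [-0.4, 0.8, -0.0]
finger_gap: 0.3
```

arm_command --rows '[-0.33,0.94,0,0,0,-0.33,0.94,0,0,0,0,0,0,0,0]'

```text
clock: 4.47
eef_pos: [556.5, -187.8, 46.5]
eef_rot: [-3.142, 0.0, 0.339]
wrist_force: [0.1, -0.1, 0.1]
finger_gap: 0.5
```

Run:
```python
from h import *
c=cam('scene'); cv2.imwrite('pics/s1.png',cv2.convertScaleAbs(cv2.resize(c['image'][170:290,90:230],(700,600),interpolation=cv2.INTER_CUBIC),alpha=1.5))
```

```text
(no output)
```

View pics/s1.png

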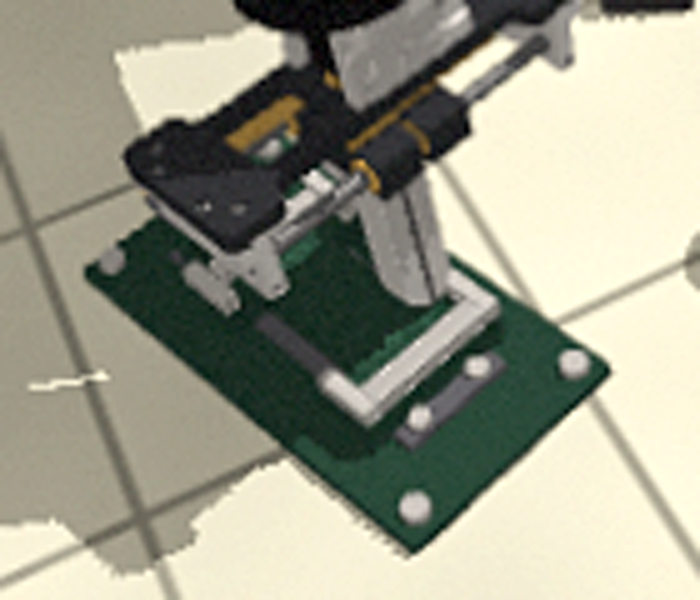

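The fingers are in the pocket near the +y cheek, with their tips at (415,300) in the crop. They may be level with the open side rather than the cheek, so I'll back off, shift 6 mm toward the stop and feel again.

arm_command --rows '[2,-5.7,0,0,0,5.7,2,0,0,0,-0.66,1.88,0,0,0,-0.33,0.94,0,0,0,0,0,0,0,0]'

```text
clock: 5.15
eef_pos: [563.2, -188.6, 46.5]
eef_rot: [-3.142, 0.0, 0.339]
wrist_force: [0.2, -0.4, 0.4]
finger_gap: 0.4
```

arm_command --rows '[-0.33,0.94,0,0,0,-0.17,0.47,0,0,0,0,0,0,0,0]'

```text
clock: 5.52
eef_pos: [562.7, -187.3, 46.5]
eef_rot: [-3.142, 0.0, 0.339]
wrist_force: [-0.3, -0.4, 0.2]
finger_gap: 0.3
```

arm_command --rows '[-0.33,0.94,0,0,0,-0.17,0.47,0,0,0,0,0,0,0,0]'

```text
clock: 5.9
eef_pos: [562.2, -185.9, 46.4]
eef_rot: [3.142, 0.0, 0.339]
wrist_force: [-0.2, 0.0, 0.3]
finger_gap: 0.3
```

arm_command --rows '[-0.33,0.94,0,0,0,-0.17,0.47,0,0,0,0,0,0,0,0]'

```text
clock: 6.28
eef_pos: [561.9, -184.7, 46.6]
eef_rot: [3.141, -0.0, 0.339]
wrist_force: [-0.4, -2.9, 0.6]
finger_gap: 0.4
```

arm_command --rows '[-0.33,0.94,0,0,0,-0.17,0.47,0,0,0,0,0,0,0,0]'

```text
clock: 6.65
eef_pos: [561.7, -184.0, 46.9]
eef_rot: [3.14, -0.001, 0.339]
wrist_force: [1.4, -7.0, 0.2]
finger_gap: 0.4
```

arm_command --rows '[-0.33,0.94,0,0,0,-0.17,0.47,0,0,0,0,0,0,0,0]'

```text
clock: 7.02
eef_pos: [561.6, -183.3, 47.3]
eef_rot: [3.138, -0.002, 0.338]
wrist_force: [3.3, -11.9, 1.8]
finger_gap: 0.5
```

arm_command --rows '[3.7,-10.4,0,0,0,3.7,-10.4,0,0,0,3,-8.5,0,0,0,1,-2.8,0,0,0,0,0,0,0,0]'

```text
clock: 7.65
eef_pos: [572.1, -213.9, 46.3]
eef_rot: [-3.141, 0.0, 0.339]
wrist_force: [0.3, -0.6, 1.0]
finger_gap: 0.7
```

arm_command --rows '[0.33,-0.94,0,0,0,0.33,-0.94,0,0,0,0,0,0,0,0]'

```text
clock: 8.02
eef_pos: [572.8, -215.7, 46.5]
eef_rot: [3.142, -0.0, 0.339]
wrist_force: [-0.3, 0.2, -0.0]
finger_gap: 0.2
```

arm_command --rows '[0.33,-0.94,0,0,0,0.33,-0.94,0,0,0,0,0,0,0,0]'

```text
clock: 8.4
eef_pos: [573.5, -217.6, 46.4]
eef_rot: [-3.142, -0.0, 0.339]
wrist_force: [-0.4, -0.1, -0.1]
finger_gap: 0.4
```

arm_command --rows '[0.33,-0.94,0,0,0,0.33,-0.94,0,0,0,0,0,0,0,0]'

```text
clock: 8.78
eef_pos: [574.2, -219.5, 46.5]
eef_rot: [3.142, -0.0, 0.339]
wrist_force: [-0.7, -0.2, -0.3]
finger_gap: 0.1
```

arm_command --rows '[0.33,-0.94,0,0,0,0.33,-0.94,0,0,0,0,0,0,0,0]'

```text
clock: 9.15
eef_pos: [574.8, -221.4, 46.4]
eef_rot: [-3.142, 0.0, 0.339]
wrist_force: [0.8, -0.3, -0.8]
finger_gap: 0.5
```

arm_command --rows '[0.33,-0.94,0,0,0,0.33,-0.94,0,0,0,0,0,0,0,0]'

```text
clock: 9.52
eef_pos: [575.5, -223.3, 46.4]
eef_rot: [-3.142, 0.0, 0.339]
wrist_force: [-1.0, -0.5, 0.5]
finger_gap: 0.5
```

arm_command --rows '[0.33,-0.94,0,0,0,0.33,-0.94,0,0,0,0,0,0,0,0]'

```text
clock: 9.9
eef_pos: [576.1, -225.2, 46.4]
eef_rot: [3.142, -0.0, 0.339]
wrist_force: [0.0, -0.2, -0.2]
finger_gap: 0.5
```

arm_command --rows '[0.33,-0.94,0,0,0,0.33,-0.94,0,0,0,0,0,0,0,0]'

```text
clock: 10.28
eef_pos: [576.8, -227.1, 46.4]
eef_rot: [-3.142, -0.0, 0.339]
wrist_force: [0.5, 0.6, -0.1]
finger_gap: 0.2
```

arm_command --rows '[0.33,-0.94,0,0,0,0.33,-0.94,0,0,0,0,0,0,0,0]'

```text
clock: 10.65
eef_pos: [577.5, -228.9, 46.4]
eef_rot: [-3.142, -0.0, 0.339]
wrist_force: [0.1, -0.2, -0.5]
finger_gap: 0.5
```

arm_command --rows '[0.33,-0.94,0,0,0,0.33,-0.94,0,0,0,0,0,0,0,0]'

```text
clock: 11.02
eef_pos: [577.7, -229.5, 46.2]
eef_rot: [-3.139, 0.001, 0.339]
wrist_force: [-2.4, 9.3, 2.9]
finger_gap: 0.5
```

arm_command --rows '[0.33,-0.94,0,0,0,0.17,-0.47,0,0,0,0,0,0,0,0]'

```text
clock: 11.4
eef_pos: [577.8, -229.8, 46.0]
eef_rot: [-3.137, 0.002, 0.339]
wrist_force: [-6.3, 15.7, 5.5]
finger_gap: 0.3
```

arm_command --rows '[-4.5,12.6,0,0,0,-4.4,12.6,0,0,0,1.9,0.7,0,0,0,0.94,0.33,0,0,0,0,0,0,0,0]'

```text
clock: 12.02
eef_pos: [572.7, -206.2, 46.4]
eef_rot: [3.141, -0.0, 0.339]
wrist_force: [-0.4, 0.4, -0.2]
finger_gap: 0.4
```

arm_command --rows '[0.94,0.33,0,0,0,0.94,0.33,0,0,0,0,0,0,0,0]'

```text
clock: 12.4
eef_pos: [574.5, -205.3, 46.4]
eef_rot: [-3.142, 0.0, 0.339]
wrist_force: [-0.3, -0.2, 1.5]
finger_gap: 0.3
```

arm_command --rows '[0.94,0.33,0,0,0,0.94,0.33,0,0,0,0,0,0,0,0]'

```text
clock: 12.78
eef_pos: [575.6, -204.9, 46.4]
eef_rot: [-3.141, 0.002, 0.339]
wrist_force: [-5.6, -2.2, 3.1]
finger_gap: 0.6
```

arm_command --rows '[0.94,0.33,0,0,0,0.94,0.33,0,0,0,0,0,0,0,0]'

```text
clock: 13.15
eef_pos: [575.9, -204.8, 46.2]
eef_rot: [-3.14, 0.005, 0.339]
wrist_force: [-18.5, -5.3, 8.9]
finger_gap: 0.6
```

arm_command --rows '[-17.2,-10.6,0,0,0,-17.2,-10.6,0,0,0,-17.2,-10.6,0,0,0,-17.2,-10.5,0,0,0,0,0,0,0,0]'

```text
clock: 13.78
eef_pos: [508.8, -246.9, 46.7]
eef_rot: [3.141, -0.0, 0.337]
wrist_force: [0.2, -0.3, -0.4]
finger_gap: 0.7
```

arm_command --rows '[0.66,-1.88,0,0,0,0.66,-1.88,0,0,0,0,0,0,0,0]'

```text
clock: 14.15
eef_pos: [511.0, -249.9, 46.3]
eef_rot: [-3.142, 0.0, 0.339]
wrist_force: [0.4, 0.1, 0.8]
finger_gap: 0.4
```

arm_command --rows '[0.33,-0.94,0,0,0,0.33,-0.94,0,0,0,0,0,0,0,0]'

```text
clock: 14.52
eef_pos: [511.4, -251.9, 46.4]
eef_rot: [-3.142, 0.0, 0.339]
wrist_force: [0.5, 0.3, -0.9]
finger_gap: 0.6
```

arm_command --rows '[0.33,-0.94,0,0,0,0,0,0,0,0,0,0,0,0,0]'

```text
clock: 14.9
eef_pos: [511.6, -252.6, 46.4]
eef_rot: [-3.141, 0.0, 0.339]
wrist_force: [-0.9, 3.3, 1.3]
finger_gap: 0.4
```

arm_command --rows '[-1,3,10,0,0,0,0,45,0,0,8,40,45,0,40,8,49,0,0,94,8,50,0,0,94]'

```text
clock: 15.52
eef_pos: [535.0, -109.7, 147.9]
eef_rot: [3.14, -0.002, 0.338]
wrist_force: [-0.6, -1.0, -0.4]
finger_gap: 26.9
```

arm_command --rows '[9,52,0,0.5,94,9,52,0,0.5,94,10,52,0,0.5,94,10,52,-10,0,94,10,52,-30,0,94]'

```text
clock: 16.15
eef_pos: [583.9, 151.1, 108.4]
eef_rot: [3.14, -0.005, 0.365]
wrist_force: [0.4, -0.9, -0.3]
finger_gap: 76.8
```

arm_command --rows '[10,40,-20,0,94,0,0,0,0,94]'

```text
clock: 16.4
eef_pos: [592.1, 191.4, 85.3]
eef_rot: [-3.141, 0.002, 0.368]
wrist_force: [-0.4, -0.7, 0.5]
finger_gap: 93.0
```

```bash
python3 -c "
from h import *
s=manip.read_state();print(s['clock'],s['eef_pos'].round(1),np.degrees(s['eef_rot']).round(2),s['wrist_force'].round(2),s['finger_gap'],s['joints'].round(2))"
```

```text
16.4 [592.1 191.4  85.3] [-1.7999e+02  9.0000e-02  2.1090e+01] [-0.35 -0.71  0.52] 93.00607470891443 [ 0.25  0.59  1.43 -0.    1.13  1.46]
```

arm_command --rows '[-6.6,0.9,-20,-0.2,94,0,0,-25,0,94,0,0,-17,0,94,0,0,-8,0,94,0,0,0,0,94]'

```text
clock: 17.02
eef_pos: [586.2, 189.9, 16.6]
eef_rot: [3.142, -0.0, 0.361]
wrist_force: [0.4, 0.3, -0.2]
finger_gap: 93.7
```

arm_command --rows '[0,0,-1.3,0,94,0,0,0,0,70,0,0,0,0,60,0,0,0,0,55,0,0,0,0,50]' --newtons 12

```text
clock: 17.65
eef_pos: [586.1, 190.3, 15.3]
eef_rot: [-3.141, -0.0, 0.362]
wrist_force: [-1.0, 1.9, 1.4]
finger_gap: 60.0
```

arm_command --rows '[0,0,0,0,50,0,0,0,0,50,0,0,0,0,50]'

```text
clock: 18.02
eef_pos: [586.1, 190.3, 15.3]
eef_rot: [-3.141, -0.0, 0.362]
wrist_force: [-1.3, 2.4, 2.7]
finger_gap: 60.1
```

arm_command --rows '[0,0,5,0,50,0,0,15,0,50,0,0,35,0,50,0,0,40,0,50,0,0,20,0,50]'

```text
clock: 18.65
eef_pos: [586.8, 190.1, 133.5]
eef_rot: [3.141, -0.003, 0.361]
wrist_force: [-0.0, -0.3, -3.0]
finger_gap: 60.2
```

arm_command --rows '[-2,-25,0,-0.3,50,-4,-45,0,-0.3,50,-5,-55,0,-0.3,50,-5,-55,0,-0.3,50,-5,-55,0,-0.1,50]'

```text
clock: 19.27
eef_pos: [564.8, -46.8, 131.2]
eef_rot: [3.141, -0.001, 0.339]
wrist_force: [1.0, 0.8, -1.4]
finger_gap: 60.2
```

arm_command --rows '[-5,-55,0,0,50,-5,-55,0,0,50,-4,-40,-10,0,50,-1,-19,-20,0,50,0,0,-10,0,50]'

```text
clock: 19.9
eef_pos: [549.5, -214.3, 88.8]
eef_rot: [-3.14, 0.001, 0.337]
wrist_force: [-0.6, 1.7, -2.3]
finger_gap: 59.8
```

Run:
```python
from h import *
import pickle
s=manip.read_state();print(s['clock'],s['eef_pos'].round(1),np.degrees(s['eef_rot']).round(2),s['wrist_force'].round(2),s['moment'].round(3),s['finger_gap'])
for n in('top','scene'):
    c=cam(n); pickle.dump(c,open(n+'2.pkl','wb'))
    if n=='scene': cv2.imwrite('pics/s2.png',cv2.convertScaleAbs(cv2.resize(c['image'][140:290,90:250],(640,600),interpolation=cv2.INTER_CUBIC),alpha=1.6))
```

```text
19.9 [ 549.5 -214.3   88.8] [-1.7993e+02  7.0000e-02  1.9340e+01] [-0.61  1.7  -2.28] [ 0.022 -0.009  0.03 ] 59.75685554528218
```

View pics/s2.png

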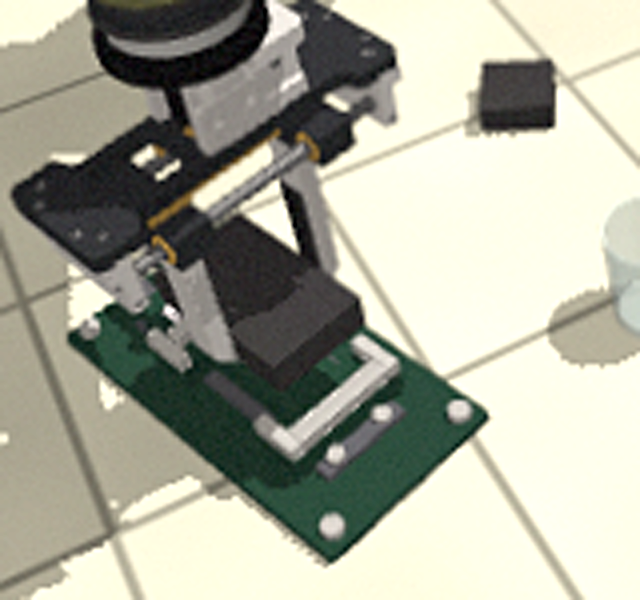

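The pad is held and about level. In the crop its +x end is at (275-360, 300-385), just above the stop. Next I'll measure its tilt and the position of that end.

Run:
```python
from h import *
import pickle
x=np.array([.943,.333]);y=np.array([-.333,.943])
tp=np.array([549.5,-214.3])
for n in('scene','top'):
    c=pickle.load(open(n+'2.pkl','rb')); W=cloud(c); v=cv2.cvtColor(c['image'],cv2.COLOR_BGR2HSV)[...,2]
    d=(W[...,:2]-tp); a=d@x; b=d@y; z=W[...,2]
    m=(abs(b)<28)&(a>12)&(a<70)&(z>65)&(z<115)&(v<90)
    P=np.c_[a[m],b[m],z[m]]; print(n,len(P))
    if len(P)<30: continue
    h,e=np.histogram(P[:,2],np.arange(65,115,3)); print('z hist',list(zip(e.astype(int),h)))
    t=P[P[:,2]>np.percentile(P[:,2],60)-3]; 
    t=P[(P[:,0]<38)]; 
    A=np.c_[t[:,0],t[:,1],np.ones(len(t))]; k=np.linalg.lstsq(A,t[:,2],rcond=None)[0]; print('top plane dz/dx,dz/dy,z0',k.round(3),'rms',np.std(A@k-t[:,2]))
    g=P[P[:,2]<np.percentile(P[:,2],40)]; print('x pct all',np.percentile(P[:,0],[50,80,90,95,99]).round(1))
    for lo in range(68,110,4):
        w=P[(P[:,2]>=lo)&(P[:,2]<lo+4)]
        if len(w)>4: print(lo,len(w),np.median(w[:,0]).round(1),w[:,0].max().round(1))
```

```text
scene 480
z hist [(np.int64(65), np.int64(0)), (np.int64(68), np.int64(0)), (np.int64(71), np.int64(7)), (np.int64(74), np.int64(20)), (np.int64(77), np.int64(28)), (np.int64(80), np.int64(22)), (np.int64(83), np.int64(24)), (np.int64(86), np.int64(28)), (np.int64(89), np.int64(22)), (np.int64(92), np.int64(217)), (np.int64(95), np.int64(112)), (np.int64(98), np.int64(0)), (np.int64(101), np.int64(0)), (np.int64(104), np.int64(0)), (np.int64(107), np.int64(0)), (np.int64(110), np.int64(0))]
top plane dz/dx,dz/dy,z0 [-7.000e-03  1.000e-02  9.485e+01] rms 0.9316968988471704
x pct all [35.5 41.9 42.5 42.9 43.6]
72 21 41.8 43.0
76 34 42.1 44.1
80 30 42.3 43.9
84 37 41.9 44.3
88 29 41.7 43.0
92 307 28.6 43.5
96 22 27.3 41.8
top 0
```

arm_command --rows '[0.9,0.3,-10,0.1,50,0,0,-10,0,50,0,0,-7,0,50,0,0,-3,0,50,0,0,0,0,50]'

```text
clock: 20.62
eef_pos: [551.0, -213.6, 60.1]
eef_rot: [-3.141, 0.0, 0.341]
wrist_force: [-0.9, -0.4, -2.2]
finger_gap: 60.0
```

arm_command --rows '[0,0,-1,0,50,0,0,0,0,50,0,0,0,0,50]'

```text
clock: 21.0
eef_pos: [551.0, -213.7, 59.3]
eef_rot: [3.141, -0.0, 0.341]
wrist_force: [-0.2, 0.8, -2.6]
finger_gap: 59.7
```

arm_command --rows '[0,0,-1,0,50,0,0,0,0,50,0,0,0,0,50]'

```text
clock: 21.38
eef_pos: [551.0, -213.6, 58.1]
eef_rot: [-3.142, 0.0, 0.341]
wrist_force: [0.1, -0.9, -2.5]
finger_gap: 59.9
```

```bash
cat > st.py <<'E'
from h import *
s=manip.read_state();p=s['eef_pos'];R=np.array([[.943,.333],[-.333,.943]])
print(s['clock'].__round__(2),p.round(1),'hx,hy',(R@p[:2]-[432.2,-385.05]).round(2),'yaw',np.degrees(s['eef_rot'][2]).round(2),'Fh',(R@s['wrist_force'][:2]).round(2),s['wrist_force'][2].round(2),'M',s['moment'].round(3),s['finger_gap'].__round__(1))
E
python3 st.py
```

```text
21.38 [ 551.  -213.6   58.1] hx,hy [16.22  0.12] yaw 19.51 Fh [-0.24 -0.85] -2.55 M [ 0.004 -0.002 -0.05 ] 59.9
```

arm_command --rows '[0,0,-1,0,50,0,0,-0.5,0,50,0,0,0,0,50]'

```text
clock: 21.75
eef_pos: [551.0, -213.6, 56.6]
eef_rot: [-3.141, 0.0, 0.341]
wrist_force: [-0.5, 0.1, -2.2]
finger_gap: 59.9
```

arm_command --rows '[0,0,-1,0,50,0,0,0,0,50,0,0,0,0,50]'

```text
clock: 22.12
eef_pos: [551.0, -213.6, 55.6]
eef_rot: [-3.142, 0.0, 0.341]
wrist_force: [0.9, 0.8, -2.4]
finger_gap: 60.1
```

arm_command --rows '[0,0,-1,0,50,0,0,0,0,50,0,0,0,0,50]'

```text
clock: 22.5
eef_pos: [551.0, -213.7, 54.7]
eef_rot: [3.141, -0.0, 0.341]
wrist_force: [-0.5, -1.4, -0.8]
finger_gap: 60.0
```

```bash
python3 st.py
```

```text
22.5 [ 551.  -213.7   54.7] hx,hy [16.24  0.03] yaw 19.51 Fh [-0.9  -1.13] -0.76 M [-0.095  0.056 -0.015] 60.0
```

arm_command --rows '[0,0,-0.7,0,50,0,0,0,0,50,0,0,0,0,50]'

```text
clock: 22.88
eef_pos: [551.0, -213.7, 54.0]
eef_rot: [3.141, -0.0, 0.341]
wrist_force: [-2.4, -1.2, 1.2]
finger_gap: 59.9
```

```bash
python3 st.py
python3 - <<'E'
from h import *
import pickle
for n in('scene',):
    c=cam(n); pickle.dump(c,open(n+'3.pkl','wb'))
    cv2.imwrite('pics/s3.png',cv2.convertScaleAbs(cv2.resize(c['image'][180:280,100:220],(720,600),interpolation=cv2.INTER_CUBIC),alpha=2))
E
python3 st.py
```

```text
22.88 [ 551.  -213.7   54. ] hx,hy [16.24  0.02] yaw 19.51 Fh [-2.69 -0.29] 1.17 M [-0.334  0.271 -0.055] 59.9
22.93 [ 551.  -213.7   54. ] hx,hy [16.22  0.02] yaw 19.51 Fh [-2.23 -0.45] 0.35 M [-0.321  0.31  -0.054] 60.0
```

View pics/s3.png

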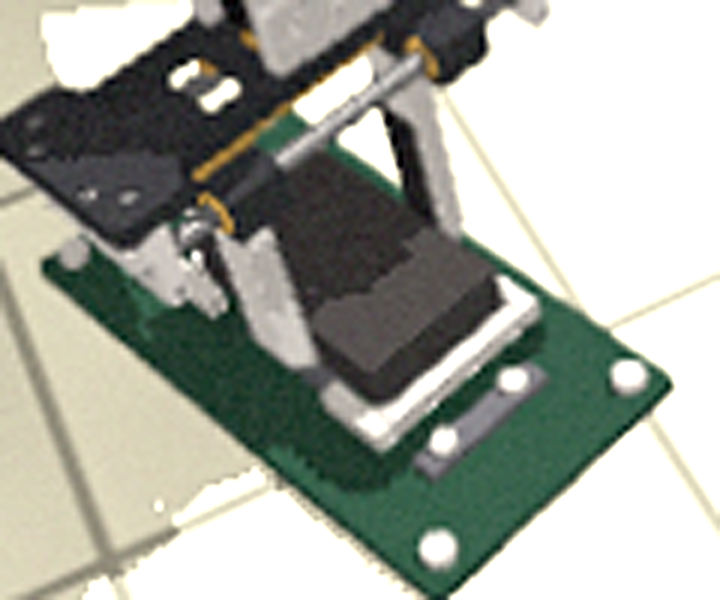

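```bash
cat > tilt.py <<'E'
from h import *
import sys,pickle
def tilt(c,tz):
    p=manip.read_state()['eef_pos']; x=np.array([.943,.333]);y=np.array([-.333,.943])
    W=cloud(c); v=cv2.cvtColor(c['image'],cv2.COLOR_BGR2HSV)[...,2]
    d=W[...,:2]-p[:2]; a=d@x; b=d@y; z=W[...,2]
    m=(abs(b)<28)&(a>12)&(a<39)&(abs(z-p[2]-tz)<6)&(v<90)
    k,A=None,np.c_[a[m],b[m],np.ones(m.sum())]
    k=np.linalg.lstsq(A,z[m],rcond=None)[0]; print('n',m.sum(),'dz/dx,dz/dy,z0',k.round(3),'z0-TCP',(k[2]-p[2]).round(2),'se',(.9*np.sqrt(np.diag(np.linalg.inv(A.T@A)))).round(4))
    e=(abs(b)<26)&(a>30)&(a<60)&(z<p[2]+4)&(z>p[2]-6)&(v<90); print('end x',np.median(a[e]).round(1),e.sum())
if __name__=='__main__': tilt(pickle.load(open(sys.argv[1],'rb')) if len(sys.argv)>1 else cam('scene'),6)
E
python3 tilt.py scene3.pkl
python3 - <<'E'
from h import *
c=cam('top'); cv2.imwrite('pics/t3.png',cv2.convertScaleAbs(cv2.resize(c['image'][150:270,310:420],(550,600),interpolation=cv2.INTER_CUBIC),alpha=2))
E
for i in 1 2 3; do python3 tilt.py; python3 st.py; done
```

```text
n 261 dz/dx,dz/dy,z0 [2.6000e-02 1.3000e-02 6.0947e+01] z0-TCP 6.92 se [0.0072 0.0034 0.191 ]
end x 41.8 74
n 265 dz/dx,dz/dy,z0 [4.2000e-02 8.0000e-03 6.0621e+01] z0-TCP 6.63 se [0.007  0.0034 0.1858]
end x 41.8 72
23.02 [ 551.  -213.7   54. ] hx,hy [16.23  0.07] yaw 19.51 Fh [-2.07 -0.66] 0.76 M [-0.301  0.293 -0.065] 59.9
n 257 dz/dx,dz/dy,z0 [4.3000e-02 1.1000e-02 6.0468e+01] z0-TCP 6.5 se [0.0071 0.0035 0.191 ]
end x 41.8 69
23.07 [ 551.  -213.7   54. ] hx,hy [16.22  0.05] yaw 19.51 Fh [-2.35 -0.74] 1.72 M [-0.363  0.292 -0.052] 59.5
n 265 dz/dx,dz/dy,z0 [3.1000e-02 1.0000e-02 6.0714e+01] z0-TCP 6.7 se [0.007  0.0034 0.1869]
end x 41.6 76
23.12 [ 551.  -213.7   54. ] hx,hy [16.25  0.05] yaw 19.51 Fh [-1.84 -0.56] 1.48 M [-0.316  0.268  0.   ] 59.7
```

The tilt reads +0.036 and matches the pad pivoting in the fingers with its +x end on the stop, as planned. I'll keep lowering the jaw end gently.

arm_command --rows '[0,0,-0.7,0,50,0,0,0,0,50]'

```text
clock: 23.38
eef_pos: [551.0, -213.6, 53.2]
eef_rot: [3.142, -0.0, 0.341]
wrist_force: [-2.0, -1.5, 1.0]
finger_gap: 60.0
```

```bash
python3 st.py; python3 tilt.py
```

```text
23.38 [ 551.  -213.6   53.2] hx,hy [16.26  0.12] yaw 19.51 Fh [-2.36 -0.76] 1.0 M [-0.334  0.227 -0.027] 60.0
n 255 dz/dx,dz/dy,z0 [5.1000e-02 1.1000e-02 6.0073e+01] z0-TCP 6.91 se [0.0072 0.0035 0.1924]
end x 41.9 72
```

arm_command --rows '[0,0,-0.7,0,50,0,0,0,0,50]'

```text
clock: 23.68
eef_pos: [551.0, -213.6, 52.5]
eef_rot: [-3.142, 0.0, 0.341]
wrist_force: [-2.0, -1.1, -0.8]
finger_gap: 60.1
```

```bash
python3 st.py; python3 tilt.py
```

```text
23.68 [ 551.  -213.6   52.5] hx,hy [16.22  0.15] yaw 19.51 Fh [-2.29 -0.39] -0.85 M [-0.256  0.21  -0.069] 60.1
n 252 dz/dx,dz/dy,z0 [7.3000e-02 1.2000e-02 5.9416e+01] z0-TCP 6.95 se [0.0073 0.0035 0.1956]
end x 41.6 75
```

arm_command --rows '[0,0,-0.7,0,50,0,0,0,0,50]'

```text
clock: 23.98
eef_pos: [550.9, -213.6, 51.8]
eef_rot: [-3.141, 0.0, 0.341]
wrist_force: [-3.2, -1.6, -0.2]
finger_gap: 59.8
```

```bash
python3 st.py; python3 tilt.py
```

```text
23.98 [ 550.9 -213.6   51.8] hx,hy [16.21  0.18] yaw 19.51 Fh [-3.58 -0.43] -0.24 M [-0.23   0.293 -0.008] 59.8
n 241 dz/dx,dz/dy,z0 [8.5000e-02 1.3000e-02 5.8962e+01] z0-TCP 7.18 se [0.0076 0.0036 0.2042]
end x 41.2 81
```

arm_command --rows '[0,0,-0.5,0,50,-0.94,-0.33,0,0,50,-0.94,-0.33,0,0,50,0,0,0,0,50]'

```text
clock: 24.52
eef_pos: [549.1, -214.1, 51.2]
eef_rot: [-3.141, -0.0, 0.341]
wrist_force: [0.8, 0.4, -3.2]
finger_gap: 60.4
```

```bash
python3 st.py; python3 tilt.py
```

```text
24.52 [ 549.1 -214.1   51.2] hx,hy [14.3   0.28] yaw 19.51 Fh [0.88 0.15] -3.15 M [ 0.185 -0.286 -0.031] 60.4
n 235 dz/dx,dz/dy,z0 [9.000e-02 1.100e-02 5.834e+01] z0-TCP 7.11 se [0.0076 0.0037 0.2049]
end x 41.4 78
```

arm_command --rows '[-0.94,-0.33,0,0,50,0,0,0,0,50]'

```text
clock: 24.82
eef_pos: [548.2, -214.5, 51.3]
eef_rot: [-3.141, -0.0, 0.341]
wrist_force: [2.1, 2.3, -3.4]
finger_gap: 59.5
```

```bash
python3 st.py
```

```text
24.82 [ 548.2 -214.5   51.3] hx,hy [13.33  0.25] yaw 19.51 Fh [2.72 1.43] -3.41 M [ 0.296 -0.522 -0.081] 59.5
```

arm_command --rows '[-0.94,-0.33,0,0,50,0,0,0,0,50]'

```text
clock: 25.08
eef_pos: [547.2, -214.9, 51.3]
eef_rot: [-3.141, -0.0, 0.341]
wrist_force: [2.6, 1.6, -3.2]
finger_gap: 59.7
```

```bash
python3 st.py; python3 tilt.py
```

```text
25.07 [ 547.2 -214.9   51.3] hx,hy [12.26  0.22] yaw 19.51 Fh [2.94 0.61] -3.23 M [ 0.434 -0.531 -0.101] 59.7
n 238 dz/dx,dz/dy,z0 [9.8000e-02 7.0000e-03 5.8336e+01] z0-TCP 7.03 se [0.0074 0.0035 0.1971]
end x 41.5 84
```

Fx has risen to about +2.9 N, which is the jaw's preload, so the jaw end is in low and pushing it. I'll continue until the other end clears the stop.

arm_command --rows '[-0.9,-0.4,0,0,50,-0.9,-0.4,0,0,50,0,0,0,0,50]'

```text
clock: 25.5
eef_pos: [545.4, -215.7, 51.3]
eef_rot: [-3.141, -0.0, 0.34]
wrist_force: [2.3, 3.8, -2.4]
finger_gap: 60.0
```

```bash
python3 st.py; python3 tilt.py
```

```text
25.5 [ 545.4 -215.7   51.3] hx,hy [10.27  0.08] yaw 19.51 Fh [3.42 2.84] -2.42 M [ 0.744 -0.614 -0.178] 60.0
n 241 dz/dx,dz/dy,z0 [8.4000e-02 6.0000e-03 5.8716e+01] z0-TCP 7.36 se [0.0075 0.0036 0.1966]
end x 41.6 75
```

arm_command --rows '[-0.94,-0.33,0,0,50,-0.94,-0.33,0,0,50,0,0,0,0,50]'

```text
clock: 25.92
eef_pos: [543.6, -216.3, 51.4]
eef_rot: [-3.142, -0.0, 0.341]
wrist_force: [3.6, 4.7, -3.0]
finger_gap: 59.8
```

```bash
python3 st.py; python3 tilt.py
python3 - <<'E'
from h import *
c=cam('scene')
cv2.imwrite('pics/s4.png',cv2.convertScaleAbs(cv2.resize(c['image'][180:280,100:220],(720,600),interpolation=cv2.INTER_CUBIC),alpha=2))
E
```

```text
25.93 [ 543.6 -216.3   51.4] hx,hy [8.39 0.06] yaw 19.51 Fh [4.99 3.27] -3.01 M [ 0.868 -0.779 -0.104] 59.8
n 236 dz/dx,dz/dy,z0 [1.0400e-01 3.0000e-03 5.8179e+01] z0-TCP 6.79 se [0.0076 0.0036 0.2048]
end x 41.7 71
```

View pics/s4.png

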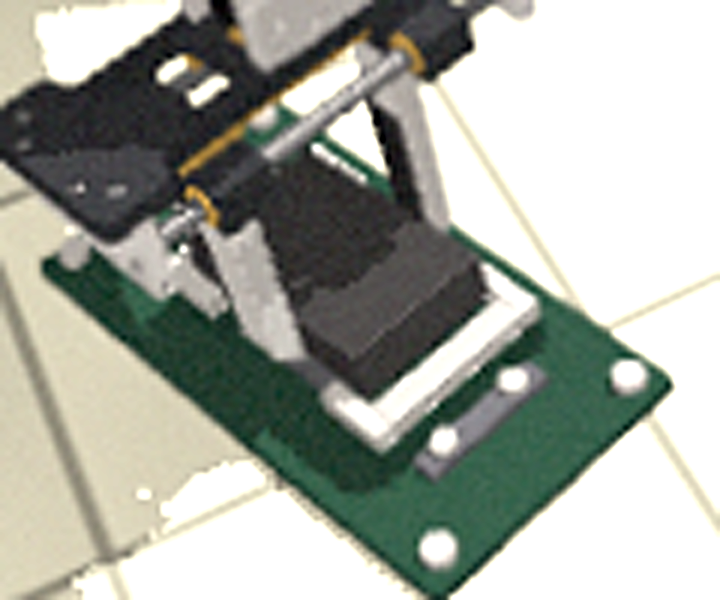

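arm_command --rows '[-0.13,0.38,0,-0.2,50,-0.4,-0.15,0,0,50,0,0,0,0,50]'

```text
clock: 26.4
eef_pos: [543.2, -216.4, 51.5]
eef_rot: [3.141, -0.0, 0.337]
wrist_force: [5.4, 0.6, -3.2]
finger_gap: 59.9
```

```bash
python3 st.py
```

```text
26.4 [ 543.2 -216.4   51.5] hx,hy [7.95 0.12] yaw 19.32 Fh [ 5.26 -1.2 ] -3.2 M [ 0.169 -1.125  0.079] 59.9
```

arm_command --rows '[0,0,-1,0,50,0,0,0,0,50]'

```text
clock: 26.65
eef_pos: [543.2, -216.3, 50.6]
eef_rot: [3.141, -0.0, 0.337]
wrist_force: [5.2, 0.7, 1.2]
finger_gap: 60.2
```

```bash
python3 st.py; python3 tilt.py
```

```text
26.65 [ 543.2 -216.3   50.6] hx,hy [8.02 0.16] yaw 19.32 Fh [ 5.09 -1.08] 1.18 M [ 0.027 -0.806  0.083] 60.2
n 236 dz/dx,dz/dy,z0 [9.6000e-02 1.0000e-02 5.7492e+01] z0-TCP 6.85 se [0.0075 0.0036 0.1993]
end x 41.6 81
```

arm_command --rows '[0,0,-1,0,50,0,0,0,0,50]'

```text
clock: 26.95
eef_pos: [543.1, -216.3, 49.4]
eef_rot: [3.141, -0.0, 0.337]
wrist_force: [4.9, 0.1, 0.5]
finger_gap: 59.6
```

```bash
python3 st.py; python3 tilt.py
```

```text
26.95 [ 543.1 -216.3   49.4] hx,hy [7.94 0.25] yaw 19.32 Fh [ 4.62 -1.54] 0.5 M [ 0.036 -0.875  0.041] 59.6
n 249 dz/dx,dz/dy,z0 [6.7000e-02 2.0000e-03 5.6513e+01] z0-TCP 7.09 se [0.0072 0.0035 0.1961]
end x 41.5 73
```

arm_command --rows '[0,0,-1,0,50,0,0,0,0,50]'

```text
clock: 27.25
eef_pos: [543.1, -216.3, 48.3]
eef_rot: [3.141, -0.0, 0.337]
wrist_force: [5.5, 0.3, -0.1]
finger_gap: 60.1
```

```bash
python3 st.py; python3 tilt.py
```

```text
27.25 [ 543.1 -216.3   48.3] hx,hy [7.9  0.27] yaw 19.31 Fh [ 5.23 -1.57] -0.06 M [ 0.01  -0.922  0.055] 60.1
n 249 dz/dx,dz/dy,z0 [5.4000e-02 1.3000e-02 5.5221e+01] z0-TCP 6.87 se [0.0072 0.0035 0.1932]
end x 42.0 77
```

Rocking down smoothly: forces are low and the tilt is falling. I'll keep going, with a small y correction.

arm_command --rows '[0.07,-0.2,-1,0,50,0,0,0,0,50]'

```text
clock: 27.55
eef_pos: [543.0, -216.4, 47.2]
eef_rot: [-3.141, 0.0, 0.337]
wrist_force: [5.2, 0.8, 0.8]
finger_gap: 60.3
```

```bash
python3 st.py; python3 tilt.py
```

```text
27.55 [ 543.  -216.4   47.2] hx,hy [7.85 0.19] yaw 19.31 Fh [ 5.17 -0.93] 0.81 M [ 0.114 -0.819  0.069] 60.3
n 255 dz/dx,dz/dy,z0 [4.1000e-02 1.1000e-02 5.4062e+01] z0-TCP 6.8 se [0.0072 0.0035 0.192 ]
end x 42.1 68
```

arm_command --rows '[0,0,-1,0,50,0,0,0,0,50]'

```text
clock: 27.85
eef_pos: [543.0, -216.4, 46.2]
eef_rot: [-3.141, 0.0, 0.337]
wrist_force: [5.1, 1.2, -1.0]
finger_gap: 59.7
```

```bash
python3 st.py; python3 tilt.py
```

```text
27.85 [ 543.  -216.4   46.2] hx,hy [7.85 0.2 ] yaw 19.31 Fh [ 5.25 -0.56] -0.96 M [ 0.12  -0.773  0.006] 59.7
n 258 dz/dx,dz/dy,z0 [2.6000e-02 1.5000e-02 5.2972e+01] z0-TCP 6.7 se [0.0071 0.0035 0.1914]
end x 42.5 64
```

arm_command --rows '[0,0,-0.6,0,50,0,0,0,0,50]'

```text
clock: 28.15
eef_pos: [543.1, -216.3, 45.7]
eef_rot: [-3.142, 0.0, 0.337]
wrist_force: [5.1, 0.6, -0.0]
finger_gap: 59.9
```

```bash
python3 st.py; python3 tilt.py
```

```text
28.15 [ 543.1 -216.3   45.7] hx,hy [7.86 0.2 ] yaw 19.31 Fh [ 4.99 -1.08] -0.03 M [ 0.167 -0.815  0.013] 59.9
n 261 dz/dx,dz/dy,z0 [9.0000e-03 9.0000e-03 5.2626e+01] z0-TCP 6.92 se [0.0071 0.0034 0.1912]
end x 42.6 70
```

arm_command --rows '[0,0,-0.6,0,50,0,0,0,0,50]'

```text
clock: 28.45
eef_pos: [543.1, -216.4, 45.1]
eef_rot: [-3.142, 0.0, 0.337]
wrist_force: [4.0, 1.0, 0.4]
finger_gap: 60.0
```

```bash
python3 st.py; python3 tilt.py
```

```text
28.45 [ 543.1 -216.4   45.1] hx,hy [7.89 0.18] yaw 19.31 Fh [ 4.12 -0.39] 0.38 M [ 0.119 -0.772 -0.001] 60.0
n 258 dz/dx,dz/dy,z0 [-1.0000e-03  5.0000e-03  5.1995e+01] z0-TCP 6.88 se [0.0072 0.0035 0.1923]
end x 42.5 72
```

arm_command --rows '[0.94,0.33,-0.4,0,50,0.47,0.17,0,0,50,0,0,0,0,50]'

```text
clock: 28.88
eef_pos: [544.3, -216.0, 45.0]
eef_rot: [-3.141, 0.0, 0.337]
wrist_force: [1.0, 1.3, 4.5]
finger_gap: 59.6
```

```bash
python3 st.py; python3 tilt.py
```

```text
28.88 [ 544.3 -216.    45. ] hx,hy [9.18 0.13] yaw 19.31 Fh [1.35 0.87] 4.55 M [ 0.115 -0.139 -0.031] 59.6
n 262 dz/dx,dz/dy,z0 [4.0000e-03 7.0000e-03 5.1832e+01] z0-TCP 6.76 se [0.0071 0.0034 0.1894]
end x 42.3 65
```

The pad is flat: slope is about 0 and the top is at about 52 mm. I'll ease it to the stop and let go.

arm_command --rows '[0.47,0.17,0.5,0,50,0,0,0,0,50]'

```text
clock: 29.18
eef_pos: [544.9, -215.7, 45.1]
eef_rot: [-3.141, 0.0, 0.337]
wrist_force: [3.2, -0.1, 1.1]
finger_gap: 60.1
```

```bash
python3 st.py; python3 tilt.py
```

```text
29.18 [ 544.9 -215.7   45.1] hx,hy [9.8  0.22] yaw 19.32 Fh [ 2.94 -1.15] 1.14 M [ 0.05  -0.483  0.059] 60.1
n 259 dz/dx,dz/dy,z0 [5.0000e-03 1.7000e-02 5.1801e+01] z0-TCP 6.67 se [0.0072 0.0035 0.1911]
end x 42.5 61
```

arm_command --rows '[0,0,0,0,62,0,0,0,0,66,0,0,0,0,70,0,0,0,0,70]'

```text
clock: 29.72
eef_pos: [544.9, -215.7, 45.2]
eef_rot: [-3.141, 0.0, 0.337]
wrist_force: [0.2, 0.3, -0.1]
finger_gap: 70.0
```

```bash
python3 st.py; python3 tilt.py
```

```text
29.73 [ 544.9 -215.7   45.2] hx,hy [9.79 0.22] yaw 19.31 Fh [0.31 0.18] -0.14 M [0.012 0.011 0.023] 70.0
n 261 dz/dx,dz/dy,z0 [-1.1000e-02  9.0000e-03  5.2324e+01] z0-TCP 7.13 se [0.0072 0.0034 0.1926]
end x 42.5 64
```

Released with no residual force. I'll raise the gripper straight up, move it clear and check.

arm_command --rows '[0,0,5,0,70,0,0,15,0,70,0,0,40,0,70,0,0,50,0,70,-30,-40,30,0,70]'

```text
clock: 30.4
eef_pos: [516.1, -254.9, 189.0]
eef_rot: [3.139, -0.003, 0.341]
wrist_force: [-0.2, -1.5, -0.3]
finger_gap: 69.9
```

arm_command --rows '[-40,-45,0,0,70,-40,-45,0,0,70,-40,-45,0,0,70,-40,-45,0,0,70,0,0,0,0,70]'

```text
clock: 31.02
eef_pos: [352.5, -438.1, 186.4]
eef_rot: [3.14, -0.0, 0.332]
wrist_force: [-0.3, 0.4, 0.7]
finger_gap: 69.9
```

```bash
python3 st.py
python3 - <<'E'
from h import *
R=np.array([[.943,.333],[-.333,.943]])
o=np.zeros((600,800,3),np.uint8)
for i,(n,b) in enumerate((('scene',(185,285,105,215)),('top',(150,270,315,405)))):
    c=cam(n); W=cloud(c); q=np.c_[W.reshape(-1,3)[:,:2]@R.T-[432.2,-385.05],W.reshape(-1,3)[:,2]]; v=cv2.cvtColor(c['image'],cv2.COLOR_BGR2HSV)[...,2].ravel()
    m=(abs(q[:,0])<40)&(abs(q[:,1])<25)&(v<110)&(abs(q[:,2]-50)<25); P=q[m]; A=np.c_[P[:,:2],np.ones(len(P))]; k=np.linalg.lstsq(A,P[:,2],rcond=None)[0]
    print(n,len(P),'plane',k.round(4),'rms',np.std(A@k-P[:,2]).round(2))
    im=c['image'][b[0]:b[1],b[2]:b[3]]; im=cv2.convertScaleAbs(cv2.resize(im,(400,int(400*im.shape[0]/im.shape[1])),interpolation=cv2.INTER_CUBIC),alpha=1.8); o[:im.shape[0],400*i:400*i+400]=im[:600]
cv2.imwrite('pics/fin.png',o)
E
```

```text
31.02 [ 352.5 -438.1  186.4] hx,hy [-245.71 -145.47] yaw 19.05 Fh [-0.14  0.46] 0.72 M [ 0.016 -0.019 -0.013] 69.9
scene 643 plane [-2.00000e-04  1.43000e-02  5.19923e+01] rms 0.97
top 679 plane [2.80000e-03 7.30000e-03 5.22937e+01] rms 1.93
```

View pics/fin.png

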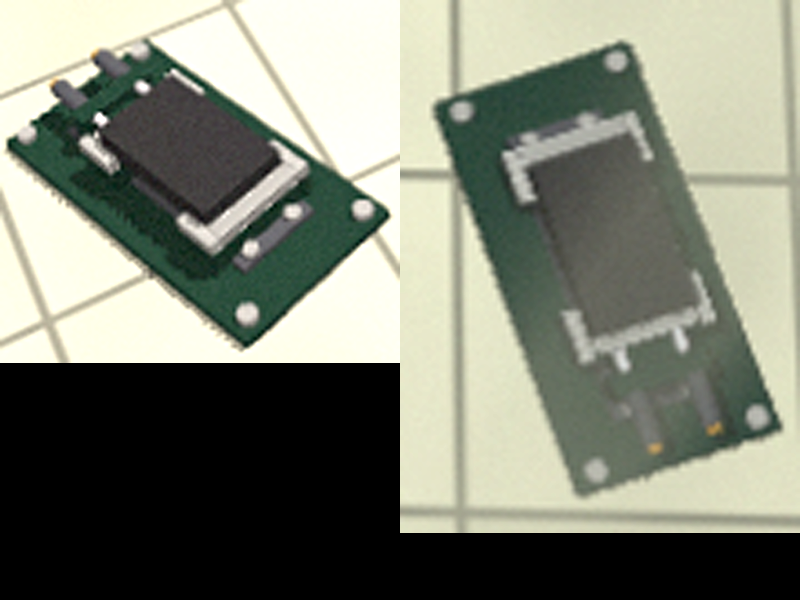

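The pad lies between the stop (right panel, about (575,140)) and the jaw (about (650,330)), inside all four cheeks. Its top is level at 52 mm, which is the seated height.

```bash
python3 -c "
from cell import manip
print(manip.sign_off())"
```

```text
the job is handed in; nothing more can be done
None
```

The large graphite pad is seated flat in the holder and released, and the job was handed in at about 31 s of the 72 s allowed.

**How it went:**
- I first felt out the pocket with the closed, empty fingers. The hardest touch in this step was about 19 N, against the steel stop.
- I gripped the pad by its width at 12 N and rested its far end on the stop, so the jaw end tipped low in the fingers.
- I pushed the jaw back with that end, then rocked the other end down behind the stop, eased it up to the stop and let go.
- With the pad in hand, wrist force stayed under about 7 N. That includes one light side rub of about 3 N on a cheek, which I corrected.

**Last checks:**
- **Height and fit:** the pad's top measures 52.0 mm (side view) and 52.3 mm (top view) against the 52 mm expected. Both pictures show it between jaw, stop and all four cheeks.
- **Level:** slope along the pocket is about 0. The side view reads 0.014 across the pocket and the top view 0.007; I put this down to camera calibration, because it read about 0.010 when the pad was held level.
- **Contact:** wrist force was near zero after release, and the robot is well clear.
- **Camera disagreement:** the two cameras differed by 5 to 8 mm in x, so I placed the pad by the felt positions instead.
- **Not checked:** I did not read the jaw value directly or re-measure the other things on the bench. No move went near them below safe height.

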